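# Set the charge fader to its pointer

## Task

Before the next battery pack goes on charge, set the charger: slide the red fader along its track until its white index line stands level with the green pointer clipped to that same box, then let go. Leave the blue fader on the other box where it is.

Things in the scene. Friction and masses are not known exactly. Their poses are not given: they have to be found in the camera images.
- red_cap (a point): centre of the red fader grip, a block 20 mm along its track, 26 across, 36 tall (top 85 mm above the bench), white index line round its middle. It slides on a straight level track, 130 mm between stops, takes about 2 N and stays where left. x axis along the track, away from the robot, turned up to 0.3 rad; z up. Starts 25 mm or more short (-x) of the pointer.
- red_mark (a point): the target for red_cap: the point on the red fader's track, at grip height, opposite the tip of the green pointer on its box. The pointer is a fixed bright green tab 14 mm wide, 4.5 mm high, clipped over the left edge of the box's top, its tip 19 mm left (+y) of the track. Axes as red_cap.
- red_box: light grey control box that carries the red fader, fixed to the bench, 220 mm long (x, along the track), 110 wide (y), flat top 45 mm high with scale lines; origin under its centre. The blue fader's box is alike and has a green pointer of its own, which does not matter. Either box may stand on the left.
- blue_cap (a point): centre of the blue fader grip, a block 20 mm along its track, 26 across, 36 tall (top 85 mm above the bench), white index line round its middle. It slides on a straight level track, 130 mm between stops, takes about 2 N and stays where left. x axis along the track, away from the robot, turned up to 0.3 rad; z up. Leave it alone.

How it is judged (in metres and radians):
At the end, for the whole second after the job is handed in: the middle of the red fader grip is within 12 mm of the point on its track opposite the green pointer's tip (horizontal distance between red_cap and red_mark below 0.012 m); the robot touches nothing.
It fails at once if the blue fader is moved by more than 10 mm (distance of blue_cap from where it was at the start of the episode above 0.01 m).
It also fails if it takes over 32 s, if anything falls off the work surface, if the arm or the gripper's body presses on something with over 40 N, if the wrist force passes 120 N, or if a joint passes its speed limit or range.

## Robot

A 7-joint arm with a two-finger parallel gripper is mounted at the origin on a cart in front of the work surface, level with it; the furniture and walls round the work are solid. World frame = base frame: x ahead of the robot, y to its left, z up, the work surface at z = 0. Lengths are in mm, angles in rad, forces in N, time in s.
With the tool pointing down it reaches from about 425 to 975 mm from the base axis. Payload 16.7 kg.
Tool frame: the origin (TCP) lies midway between the tips of the shut fingers; the grasp point (between the pads) lies 19 mm behind it (env.hold_point_z is the distance from the TCP to the grasp point, in mm); z points along the fingers, y is the line along which they close (so a half turn about z gives the same grasp; the last joint's range is limited). The gripper opens to 85 mm and grips with 20 to 120 N. Pads are 22 mm wide; open, the fingers measure 114 mm over their backs; the gripper's body (76 mm by 85 mm) begins 54 mm behind the grasp point. The pads swing forward as they close: fully open they stand 13 mm farther back than shut.
Start: joints at [-1.304, 0.426, 0.074, 1.606, -0.034, 1.111, -0.067], TCP at [272.648, 617.446, 231.302] pointing down, gripper open.
Joint ranges: [-2.85, 2.85], [-0.5, 2.14], [-1.23, 1.37], [0.21, 2.46], [-1.02, 4.16], [0.16, 2.05], [-2.73, 2.73]. Speed limits (rad/s): [1.89, 1.89, 2.39, 2.39, 3.01, 3.01, 3.01].

## Interface

Orientations are given as a unit quaternion [x, y, z, w].
In Python, from workcell import monitor, cams, workorder, env gives the robot as it stands. The module is installed in compiled form; this text tells all that it offers.
- The arm moves only by the tool servo_tool, never from a script. Its argument "moves" is a list of rows, each a list of 6 numbers: the shift along the tool's x, y, z in cm, then the turn, a rotation vector about the tool's x, y, z in degrees. In form: [[x, y, z, ax, ay, az], ...]. A call has 1 to 5 rows; each row shifts and turns the commanded pose from where the row before left it, along the tool's axes as they then stand; what a row does not reach is not made up. A row lasts 1/8 s, in which the tool goes at most 62.5 mm and 10.7 degrees, less where a joint would pass 70% of its speed; a pose out of reach is approached as far as the arm can. A call is refused whole if a number of a shift passes 6.25 or a number of a turn 10.7, either way. A call with a gripper value outside its range is refused whole. "claw" is the finger opening in cm, from 0 to 8.54, set as the call begins (left out, the last holds). The fingers move at their own pace and stop on an object; "newtons" is the grip in N (left out, the last holds). Time passes only in rows, so rows that do not move let the fingers close. It gives the time, the measured TCP pose, the force, the opening and the grip force at its end, in the units of the state.
- monitor.read_state(): the state, without advancing time (a new reading comes with each control period).
- cams.get_image(name): name is "side" or "top"; returns a dict with "color" (400x640x3 uint8, red, green, blue), "range_z" (400x640 float32, mm along the optical axis (not along the pixel's ray), 0 where there is no reading), "vfov" (degrees; the focal length in pixels is half the picture's height over the tangent of half this angle, whatever the lens; pixels are square), "cx", "cy" (the principal point, pixels), "dist" ([k1, k2, p1, p2, k3] as OpenCV has them; the pictures are not rectified), "R" (3x3) and "t" (3): a world point X has camera coordinates R X + t. Camera axes: x right, y down, z forward; pixel columns grow to the right and rows downward; lengths in mm; the calibration is good to about 2 mm. A picture is of the moment at which its call begins.
- workorder.sign_off(): hands the job in; it is judged then, once.
The state is a dict: "time": time; "joint_pos": joint angles; "qvel": joint speeds; "effort": joint torques, N m; "eef_pos": TCP position; "eef_rot": TCP orientation; "ft_force": force on the tool from outside, world axes, zero at the start; "moment": the same for the moment, N m; "gripper_width": opening from 0.0 (shut) to 1.0 (fully open); "gripper_force": force on a finger pad.
Only numpy, scipy, OpenCV 4.12 (cv2) and the standard library are available. Lean on these libraries where they do the work, as an engineer would, in place of code of your own. Each camera call takes 0.05 s, during which the arm holds its last target. There are 200 camera calls.

## Working session

There is one attempt and no reset: what is moved stays moved. The work goes in short steps, Python scripts to look and compute and a tool call to move; the robot and the scene stay as the last step left them, time stands still between calls to the robot, and variables do not carry over. Pictures are saved under pics/ and viewed, at most 10 in all, crops included, and the job is handed in when it is done.

Besides the shell and the picture viewer there is one more tool, called after "Call:" in YAML: its name, and indented under it one key for each argument. servo_tool: Moves the arm, as the interface text tells. Its arguments: {"type":"object","properties":{"moves":{"type":"array"},"claw":{"type":"number"},"newtons":{"type":"number"}},"required":["moves"]}

```bash
mkdir -p pics; cat > h.py <<'E'
import numpy as np, cv2
from workcell import monitor, cams, workorder, env
def grab(n,f=None):
    d=cams.get_image(n)
    if f: cv2.imwrite('pics/'+f,d['color'][:,:,::-1])
    return d
def K(d):
    f=d['color'].shape[0]/2/np.tan(np.radians(d['vfov'])/2)
    return np.array([[f,0,d['cx']],[0,f,d['cy']],[0,0,1.]])
def plane(d,uv,z):
    p=cv2.undistortPoints(np.float64(uv).reshape(-1,1,2),K(d),np.float64(d['dist'])).reshape(-1,2)
    R=np.array(d['R']);t=np.array(d['t']);c=-R.T@t
    r=np.c_[p,np.ones(len(p))]@R
    return c+r*((z-c[2])/r[:,2])[:,None]
def blobs(m,amin=15):
    n,l,s,c=cv2.connectedComponentsWithStats(m.astype(np.uint8))
    return [(s[i].tolist(),c[i].round(1).tolist()) for i in range(1,n) if s[i,4]>=amin],l
def masks(d):
    h=cv2.cvtColor(d['color'],cv2.COLOR_RGB2HSV).astype(int);H,S,V=h[...,0],h[...,1],h[...,2]
    ok=(S>130)&(V>60)
    return dict(red=ok&((H<8)|(H>172)),green=ok&(H>45)&(H<80),blue=ok&(H>100)&(H<130))
E
python3 - <<'E'
from h import *
for n in ('top','side'):
    d=grab(n,n+'0.png'); R=np.array(d['R']);print(n,(-R.T@d['t']).round(),R[2].round(2))
    for k,m in masks(d).items():
        for s,c in blobs(m)[0]: print(k,s,c,plane(d,[c],85 if k!='green' else 47).round(1))
s=monitor.read_state();print(s)
E
```

```text
top [479. -87. 905.] [ 0.05 -0.   -1.  ]
red [366, 41, 16, 24, 227] [372.9, 52.4] [[ 827.9 -203.3   85. ]]
red [134, 51, 9, 3, 24] [138.2, 52.0] [[832.1 289.5  85. ]]
red [141, 60, 6, 24, 76] [143.0, 68.6] [[795.2 276.7  85. ]]
red [374, 64, 13, 15, 125] [380.1, 70.7] [[ 788.7 -217.8   85. ]]
red [409, 125, 7, 3, 20] [412.2, 126.0] [[ 673.4 -282.4   85. ]]
red [248, 129, 7, 3, 21] [251.0, 130.0] [[662.8  45.3  85. ]]
red [407, 201, 16, 11, 130] [414.6, 205.8] [[ 510.7 -285.6   85. ]]
red [0, 222, 4, 9, 23] [0.9, 226.0] [[462.3 587.7  85. ]]
red [126, 285, 21, 44, 245] [133.9, 305.7] [[304.7 281.5  85. ]]
red [137, 288, 16, 46, 248] [146.8, 310.8] [[295.1 254.2  85. ]]
red [630, 311, 5, 14, 25] [631.9, 315.7] [[ 275.7 -768.5   85. ]]
red [279, 312, 3, 12, 25] [279.9, 317.4] [[287.1 -16.6  85. ]]
red [513, 313, 5, 17, 29] [514.6, 319.6] [[ 278.6 -494.7   85. ]]
red [553, 312, 4, 8, 18] [554.3, 315.3] [[ 284.7 -582.4   85. ]]
red [233, 315, 4, 14, 35] [234.3, 320.7] [[279.3  74.7  85. ]]
red [413, 319, 3, 14, 22] [414.5, 325.3] [[ 271.1 -285.8   85. ]]
red [472, 319, 12, 18, 46] [476.0,
[... 7182 characters left out ...]
int_pos': array([-1.30450894,  0.42667256,  0.07386706,  1.60650777, -0.03407011,
        1.11082845, -0.06710374]), 'qvel': array([ 0.00141475,  0.0011639 , -0.00099246,  0.00085283,  0.00039424,
       -0.00113621,  0.00139081]), 'effort': array([ 8.52055644e-03, -9.51528955e+01,  3.77251133e+00, -4.64403856e+01,
        1.98764034e-02,  6.50878792e-03,  7.96421523e-05]), 'eef_pos': array([272.5338462 , 617.14415666, 230.69454219]), 'eef_rot': array([ 2.06415911e-01,  9.78464173e-01, -5.75000168e-04, -6.33319023e-05]), 'ft_force': array([0.29829411, 1.12217346, 0.17322934]), 'moment': array([ 0.00945218, -0.03667432,  0.01590995]), 'gripper_force': 0.0, 'gripper_width': 1.0001117091292926}
```

View pics/top0.png

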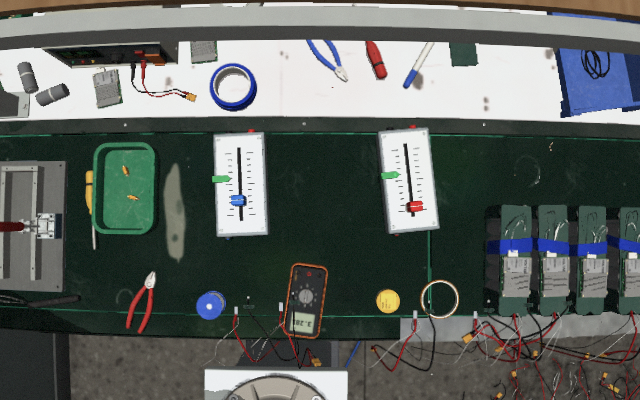

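View pics/side0.png

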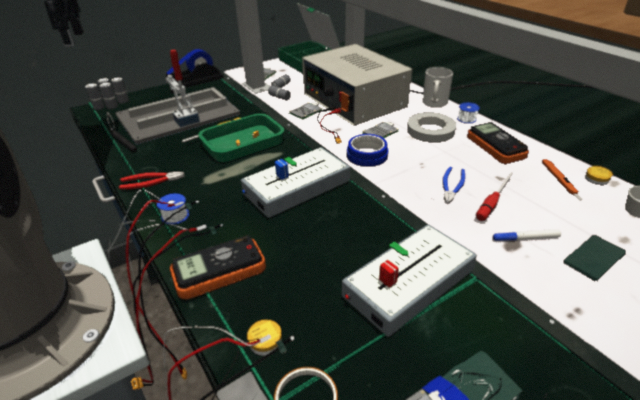

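The top view shows the red fader at about (415,206) on the right-hand box. Its green pointer is at (391,175), with the tip towards the slot, and the slot runs from about (405,144) to (417,216). The side view shows the same layout, with the red cap at (388,272) and the pointer at (398,247). Next I'll measure these precisely.

```bash
cat > meas.py <<'E'
from h import *
def run(name='top'):
    d=grab('top'); c=d['color'].astype(int); r,g,b=c[...,0],c[...,1],c[...,2]
    roi=np.zeros(r.shape,bool); roi[122:240,370:445]=1
    box=roi&(c.min(2)>120); 
    ct=max(cv2.findContours(box.astype(np.uint8),0,2)[0],key=cv2.contourArea)
    P=plane(d,ct.reshape(-1,2),45)[:,:2]
    rect=cv2.minAreaRect(P.astype(np.float32)); print('box',rect)
    gm=roi&(g>r+50)&(g>b+40)&(g>110); rm=roi&(r>g+60)&(r>b+60); rm[:150]=0
    print('n',gm.sum(),rm.sum())
    G=plane(d,np.argwhere(gm)[:,::-1],49.5)[:,:2]; Rr=np.argwhere(rm)[:,::-1]
    print('red px',Rr.min(0),Rr.max(0)); C=plane(d,Rr,85)[:,:2]
    return d,rect,G,C
if __name__=='__main__':
    d,rect,G,C=run()
    bp=cv2.boxPoints(rect); e=[bp[1]-bp[0],bp[2]-bp[1]]; a=max(e,key=np.linalg.norm); a=a/np.linalg.norm(a); a=a*np.sign(a[0])
    n=np.array([-a[1],a[0]]); o=np.array(rect[0]); print('yaw',np.arctan2(a[1],a[0]),'c',o)
    for k,Q in (('green',G),('cap',C)):
        q=np.c_[(Q-o)@a,(Q-o)@n]; print(k,'mean',q.mean(0).round(1),'min',q.min(0).round(1),'max',q.max(0).round(1),'world',Q.mean(0).round(1))
    im=cv2.resize(d['color'][120:245,365:450,::-1],None,fx=4.5,fy=4.5,interpolation=cv2.INTER_NEAREST); cv2.imwrite('pics/crop1.png',im)
E
python3 meas.py
```

```text
box ((567.8870849609375, -283.2196044921875), (216.64747619628906, 107.34215545654297), 5.803133964538574)
n 105 121
red px [395 201] [422 235]
yaw 0.10128384 c [ 567.88708496 -283.21960449]
green mean [13.5 40.9] min [ 7.1 20.5] max [20.1 58.7] world [ 577.2 -241.2]
cap mean [-58.7   1.8] min [-111.8  -11.6] max [-47.2  49.1] world [ 509.3 -287.4]
```

View pics/crop1.png

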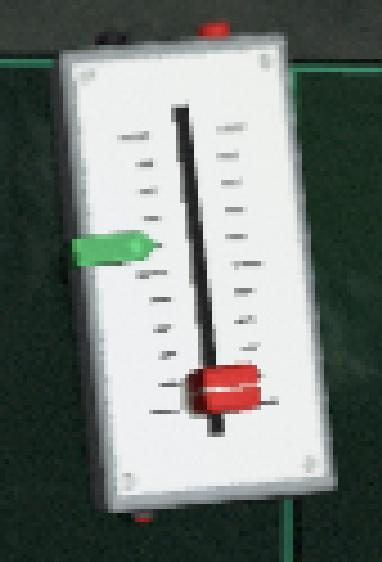

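The crop shows the pointer tip at u=+13.5 mm and the cap line at u≈-57 mm along the track, with the box yaw at 0.101 rad. I'll grip the cap across the track, keep the tips above the pointer, and swing over on an arc.

Call:
servo_tool:
  moves:
    - [-5.56,-2.29,0,0,0,0]
    - [-5.56,-2.29,0,0,0,0]
    - [-5.56,-2.29,0,0,0,0]
    - [-5.56,-2.29,0,0,0,0]
    - [-5.56,-2.29,0,0,0,0]
  claw: 5.5
  newtons: 25

```text
time: 0.78
eef_pos: [481.7, 398.8, 231.3]
eef_rot: [0.206, 0.978, -0.0, -0.0]
ft_force: [1.0, 0.9, 0.3]
gripper_width: 0.644
gripper_force: 0.0
```

Call:
servo_tool:
  moves:
    - [-4.3,-3.79,0,0,0,0]
    - [-4.3,-3.79,0,0,0,0]
    - [-4.3,-3.79,0,0,0,0]
    - [-4.3,-3.79,0,0,0,0]
    - [-4.3,-3.79,0,0,0,0]

```text
time: 1.4
eef_pos: [601.3, 138.4, 231.3]
eef_rot: [0.206, 0.978, -0.0, -0.0]
ft_force: [0.9, 0.9, 0.2]
gripper_width: 0.642
gripper_force: 0.0
```

Call:
servo_tool:
  moves:
    - [-2.26,-5.12,0,0,0,0]
    - [-2.26,-5.12,0,0,0,0]
    - [-2.26,-5.12,0,0,0,0]
    - [-2.26,-5.12,0,0,0,0]
    - [-2.26,-5.12,0,0,0,0]

```text
time: 2.02
eef_pos: [600.5, -141.3, 231.3]
eef_rot: [0.206, 0.978, 0.0, -0.0]
ft_force: [1.2, 0.2, 0.4]
gripper_width: 0.642
gripper_force: 0.0
```

Call:
servo_tool:
  moves:
    - [0,0,0,0,0,-9.87]
    - [0,0,0,0,0,-9.87]
    - [0,0,0,0,0,-9.86]
    - [0,0,0,0,0,0]
    - [0,0,0,0,0,0]

```text
time: 2.65
eef_pos: [600.7, -139.7, 231.2]
eef_rot: [-0.048, 0.999, 0.0, -0.0]
ft_force: [0.1, 0.4, 1.2]
gripper_width: 0.65
gripper_force: 0.0
```

Call:
servo_tool:
  moves:
    - [3.45,-4.67,0,0,0,0]
    - [3.45,-4.67,0,0,0,0]
    - [3.45,-4.67,0,0,0,0]
    - [0,0,6,0,0,0]
    - [0,0,6,0,0,0]

```text
time: 3.28
eef_pos: [512.0, -290.2, 110.7]
eef_rot: [-0.048, 0.999, -0.001, 0.001]
ft_force: [2.1, 0.7, -0.3]
gripper_width: 0.644
gripper_force: 0.0
```

Call:
servo_tool:
  moves:
    - [0,0,0,0,0,0]
    - [0,0,0,0,0,0]

```text
time: 3.52
eef_pos: [512.8, -290.0, 113.2]
eef_rot: [-0.05, 0.999, -0.0, 0.001]
ft_force: [0.6, -0.4, 0.4]
gripper_width: 0.649
gripper_force: 0.0
```

```bash
python3 - <<'E'
from h import *
d=grab('side');cv2.imwrite('pics/s1.png',cv2.resize(d['color'][150:350,300:500,::-1],None,fx=3,fy=3))
E
```

```text
(no output)
```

View pics/s1.png

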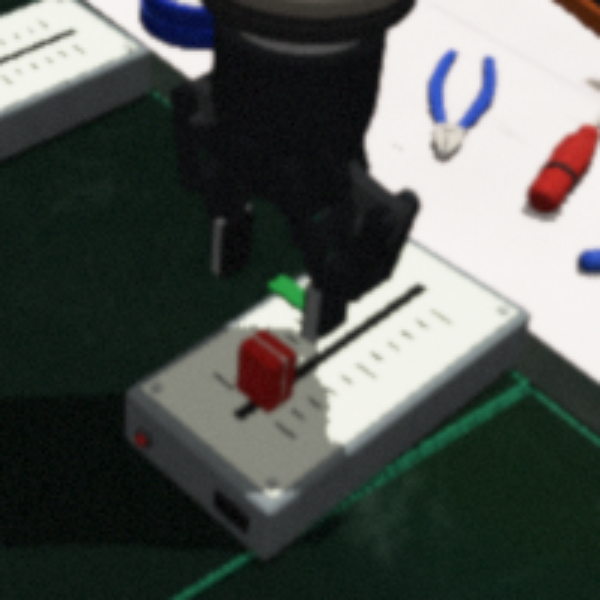

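In the side crop, the fingers at (230,245) and (315,310) straddle the red cap at (268,345). I'll descend and grip.

Call:
servo_tool:
  moves:
    - [0,0,2.7,0,0,0]
    - [0,0,2.6,0,0,0]
    - [0,0,0,0,0,0]

```text
time: 3.95
eef_pos: [512.3, -289.4, 59.2]
eef_rot: [-0.05, 0.999, -0.0, 0.0]
ft_force: [-0.1, 0.0, 0.8]
gripper_width: 0.641
gripper_force: 0.0
```

Call:
servo_tool:
  moves:
    - [0,0,0,0,0,0]
    - [0,0,0,0,0,0]
    - [0,0,0,0,0,0]
    - [0,0,0,0,0,0]
  claw: 1.5
  newtons: 25

```text
time: 4.45
eef_pos: [513.0, -290.0, 60.2]
eef_rot: [-0.05, 0.999, -0.001, 0.001]
ft_force: [-0.7, 0.5, 8.9]
gripper_width: 0.3
gripper_force: 27.1
```

Call:
servo_tool:
  moves:
    - [-1.7,0,0,0,0,0]
    - [-1.8,0,0,0,0,0]
    - [-1.8,0,0,0,0,0]
    - [-1.75,0,0,0,0,0]
    - [0,0,0,0,0,0]

```text
time: 5.08
eef_pos: [584.6, -282.7, 60.3]
eef_rot: [-0.051, 0.999, -0.001, 0.002]
ft_force: [1.4, -0.1, 8.6]
gripper_width: 0.295
gripper_force: 27.1
```

Call:
servo_tool:
  moves:
    - [0,0,0,0,0,0]
    - [0,0,0,0,0,0]
    - [0,0,0,0,0,0]
  claw: 5.0

```text
time: 5.45
eef_pos: [581.9, -282.4, 58.5]
eef_rot: [-0.05, 0.999, -0.0, -0.0]
ft_force: [-0.1, -0.7, -0.2]
gripper_width: 0.586
gripper_force: 0.0
```

Call:
servo_tool:
  moves:
    - [0,0,-4,0,0,0]
    - [0,0,-5,0,0,0]
    - [0,5.5,-2,0,0,0]
    - [0,5.5,0,0,0,0]
    - [0,5.5,0,0,0,0]

```text
time: 6.08
eef_pos: [565.1, -116.6, 168.8]
eef_rot: [-0.05, 0.999, 0.0, 0.0]
ft_force: [1.5, 0.7, -0.3]
gripper_width: 0.586
gripper_force: 0.0
```

Call:
servo_tool:
  moves:
    - [0,6,0,0,0,0]
    - [0,0,0,0,0,0]
    - [0,0,0,0,0,0]

```text
time: 6.45
eef_pos: [559.3, -58.6, 168.5]
eef_rot: [-0.051, 0.999, -0.0, 0.0]
ft_force: [-0.3, -0.5, 0.0]
gripper_width: 0.587
gripper_force: 0.0
```

```bash
python3 meas.py; python3 - <<'E'
from h import *
im=cv2.imread('pics/crop1.png'); d=grab('side')
s=cv2.resize(d['color'][200:350,320:500,::-1],None,fx=2.3,fy=2.3)
o=np.zeros((562,800,3),np.uint8);o[:im.shape[0],:im.shape[1]]=im[:562];o[:s.shape[0],383:383+s.shape[1]]=s[:,:417];cv2.imwrite('pics/after.png',o)
E
```

```text
box ((567.9803466796875, -283.1126708984375), (216.51309204101562, 107.37446594238281), 5.734099388122559)
n 105 126
red px [395 166] [418 235]
yaw 0.10007902 c [ 567.98034668 -283.1126709 ]
green mean [13.4 40.8] min [ 7.  20.4] max [20.  58.6] world [ 577.2 -241.2]
cap mean [10.7  2.2] min [-112.   -11.9] max [24.3 48.9] world [ 578.4 -279.9]
```

View pics/after.png

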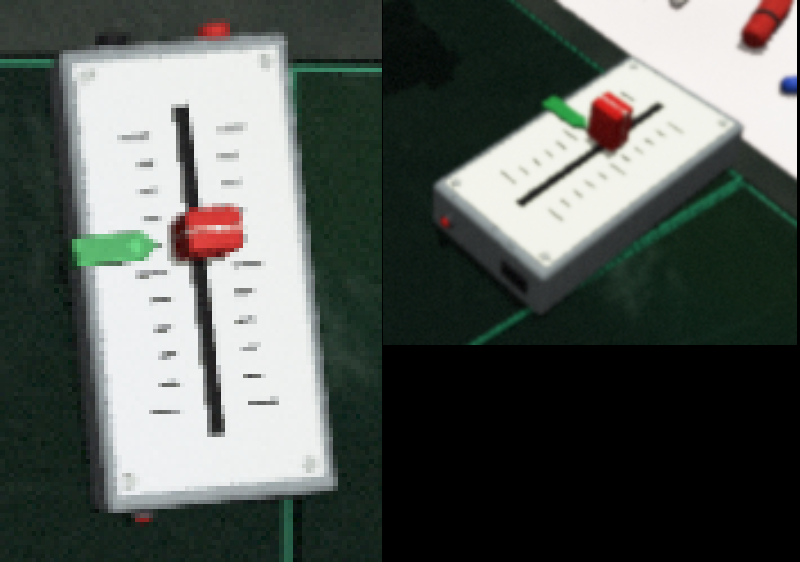

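The top view shows the cap line at (213,230) in the crop. At cap height the far edge is at u=24.3 mm, which puts the centre at about 14 mm, against 13.4 mm for the pointer. The gripper's position at release agrees, and the arm is now clear.

```bash
python3 -c "
from workcell import workorder
print(workorder.sign_off())"
```

```text
the job is handed in; nothing more can be done
None
```

I slid the red fader to about 1 mm from the green pointer's level (limit 12 mm) and let go with the arm clear; I never went near the blue fader, and handed the job in at about 6.6 s.

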